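# Hold the battery charging box's lid at the set angle

## Robot

A 7-joint arm with a two-finger parallel gripper is mounted at the origin on the work surface; the furniture and walls round the work are solid. World frame = base frame: x ahead of the robot, y to its left, z up, the work surface at z = 0. Lengths are in mm, angles in rad, forces in N, time in s.
With the tool pointing down it reaches from about 425 to 875 mm from the base axis. Payload 4.7 kg.
Tool frame: the origin (TCP) lies between the finger pads; the fingertips stand 22 mm ahead of it and the grasp point (between the pads) lies 3 mm ahead of it; z points along the fingers, y is the line along which they close (so a half turn about z gives the same grasp; the last joint's range is limited). The gripper opens to 85 mm and grips with 20 to 120 N. Pads are 22 mm wide; open, the fingers measure 114 mm over their backs; the gripper's body (76 mm by 85 mm) begins 54 mm behind the grasp point. The pads swing forward as they close: fully open they stand 13 mm farther back than shut.
Start: joints at [1.247, 0.321, -0.07, 1.45, 0.023, 1.371, -0.057], TCP at [215.398, -613.294, 214.449] pointing down, gripper open.
Joint ranges: [-2.86, 2.86], [-0.3, 2.09], [-1.38, 1.24], [0.06, 2.45], [-1.56, 4.7], [0.09, 2.05], [-2.69, 2.69]. Speed limits (rad/s): [2.57, 2.57, 3.14, 3.14, 3.14, 3.14, 3.14].

## Interface

Orientations are given as a unit quaternion [x, y, z, w].
In Python, from station import env gives the robot as it stands. The module is installed in compiled form; this text tells all that it offers.
- The arm moves only by the tool jog_arm, never from a script. Its arguments are lists of equal length, an entry for each row: "grip": the opening, from -1 (shut) to 1 (fully open); "linear": the shift along the world's x, y, z as a fraction of full scale, a list of three; "yaw": the turn about the world's z as a fraction of full scale. A call has exactly 5 rows; each row is the pose to reach, as a shift and turn from the pose commanded when the call began, turning the shorter way round; what a row does not reach only later rows make up. Full scale, the value 1, is 0.25 m for a shift and pi rad for a turn. A row lasts 1/8 s, in which the tool goes at most 62.5 mm and 10.7 degrees, less where a joint would pass 70% of its speed; a pose out of reach is approached as far as the arm can. A call with a number of a shift or a turn outside -1 to 1 is refused whole. A call with a gripper value outside its range is refused whole. The fingers move at their own pace and stop on an object; "squeeze" is the grip in N (left out, the last holds). Time passes only in rows, so rows that repeat a pose let the fingers close, or fill a call up. It gives the time, the measured TCP pose, the force, the opening and the grip force at its end, in the units of the state.
- env.sense(): the state, without advancing time (a new reading comes with each control period).
- env.get_image(name): name is "scene" or "side" or "wrist"; returns the picture (480x640x3 uint8, blue, green, red); there is no depth.
- env.get_calibration(name): a dict with "fx", "fy", "cx", "cy" (pixels), "xyz" and "rotation" of the camera in the world; the wrist camera has in their place "mount" (4x4, takes a point from camera to tool coordinates, whose origin is the TCP and whose axes are the flange's). Camera axes: x right, y down, z forward; pixel columns grow to the right and rows downward; lengths in mm; the calibration is good to about 2 mm. A picture is of the moment at which its call begins: read the wrist's pose just before it. get_calibration takes no time and is no camera call.
- env.close_job(): hands the job in; it is judged then, once.
The state is a dict: "clock": time; "joints": joint angles; "qd": joint speeds; "effort": joint torques, N m; "ee_pos": TCP position; "eef_rot": TCP orientation; "wrist_force": force on the tool from outside, world axes, zero at the start; "wrist_torque": the same for the moment, N m; "finger_gap": opening from 0.0 (shut) to 1.0 (fully open); "grip_force": force on a finger pad.
Only numpy, scipy, OpenCV 4.12 (cv2) and the standard library are available. Lean on these libraries where they do the work, as an engineer would, in place of code of your own. Each camera call takes 0.05 s, during which the arm holds its last target. There are 200 camera calls.

## Task

The grey battery charging box has to be inspected with its lid held part-way open. Draw the sliding bolt on its side fully back so that the lid is free, then raise the lid by the bar handle at its front edge until it is in line with the black pointer arm of the angle scale on the other side, and finish holding it still there by the handle (it falls shut if let go). Do not move the pointer, and leave the other things on the bench where they are.

Things in the scene. Friction and masses are not known exactly. Their poses are not given: they have to be found in the camera images.
- box_middle (a point): Middle of the grey sheet-metal charging box, 150 mm (its x) by 170 mm (its y) by 90 mm high, fixed to the bench; the point is 45 mm above the bench. Axes are the box's: x from the front (handle side) to the back (hinge side), y to the left seen from the front, z up. The bench under the handle bar and 40 mm before it is free; the loose things farther out in front are lower than 25 mm. A drone hangs on a thin inclined stand at the right behind the box.
- lid_handle (a point): Middle of the lid's handle: a round steel bar 12 mm thick, 110 mm long along the box's y, 94 mm above the bench when the lid is shut, carried by two 10 mm rods (at 55 mm either side) 55 mm in front of the lid's free edge, so a finger can go down between bar and box (49 mm free). The bar is 205 mm from the hinge axis. Axes turn with the lid: x points from the handle to the hinge along the lid, y along the bar (and the hinge).
- lid_hinge (a point): Middle of the lid's hinge axis, at the upper back edge of the box, 94 mm above the bench, axis along y of the box. The lid is a plate 150 by 170 by 4 mm.
- lid (a joint): Lid angle in rad: 0 shut (level), growing as the handle rises; at angle a the handle lies 205 mm * cos(a) in front of the hinge axis and 205 mm * sin(a) above it. At most 1.4. The hinge is almost without friction and the lid, 0.25 to 0.5 kg, falls shut when let go. It cannot be raised while the bolt is over it.
- pointer (a joint): Angle in rad of the black pointer arm on the right side (-y) of the box, on the same scale as lid (0.5 to 1.15; both in line when the two values are equal). It stays where it is clamped by friction.
- pointer_tip (a point): Tip of the black pointer arm, 131 mm from the hinge axis and 98 mm to the right (-y) of the box's middle plane; x axis from the tip to the hinge axis, y along the hinge.
- bolt (a joint): Bolt in m: near 0 its rod reaches over the lid, growing as the knob is drawn to the left (+y of the box), away from the lid; 0.045 is fully back at its stop. The lid is free beyond 0.03. Friction about 1.2 N; it stays where it is left.
- bolt_knob (a point): Centre of the bolt's black upright knob, 18 mm across and 32 mm high, about 138 mm above the bench, in the guide at the left side of the box, 20 mm in front of the box's middle; it moves along the box's y only. Its guide's top is 108 mm above the bench. Axes are the box's.
- tape_roll: Roll of masking tape, 94 mm across, 24 mm high, lying flat on the bench in front of the box at the right; origin under its centre. To be left alone.
- marker: Paint marker, 124 mm long, 13 mm thick, lying to the left in front of the box; origin under its centre. To be left alone.
- cell: Flat one-cell battery with leads, 29 by 95 by 9 mm, lying at the left front of the box; origin under its centre. To be left alone.
- driver: Screwdriver with a red handle, 130 mm long, 19 mm thick, lying in front of the box; origin under its centre. To be left alone.
- phone: Smartphone, 167 by 77 by 10 mm, lying at the right edge of the bench; origin under its centre. To be left alone.
- bottle: White plastic bottle, 58 mm across, 158 mm high, standing at the right edge of the bench; origin under its centre. To be left alone.

How it is judged:
By the outcome, as a careful person would: the job done as asked, in the order asked, and still so for the second after the job is handed in, while the arm keeps its last pose, push and grip.
It also fails if it takes over 48 s, if anything falls off the work surface, if the arm or the gripper's body presses on something with over 40 N, if the wrist force passes 120 N, or if a joint passes its speed limit or range.

## Working session

There is one attempt and no reset: what is moved stays moved. The work goes in short steps, Python scripts to look and compute and a tool call to move; the robot and the scene stay as the last step left them, time stands still between calls to the robot, and variables do not carry over. Pictures are saved under pics/ and viewed, at most 10 in all, crops included, and the job is handed in when it is done.

Besides the shell and the picture viewer there is one more tool, called after "Request:" by a JSON object that holds its "name" and its "arguments", one argument or row to a line. jog_arm: Moves the arm, as the interface text tells. Its arguments: {"type":"object","properties":{"grip":{"type":"array"},"linear":{"type":"array"},"yaw":{"type":"array"},"squeeze":{"type":"number"}},"required":["grip","linear","yaw"]}

```bash
mkdir -p pics
cat > h.py <<'E'
import numpy as np,cv2
from station import env
def ray(n,u,v):
    c=env.get_calibration(n);R=np.array(c["rotation"]).reshape(3,3)
    return np.array(c["xyz"],float),R@np.array([(u-c["cx"])/c["fx"],(v-c["cy"])/c["fy"],1])
def onz(n,u,v,z):
    o,d=ray(n,u,v);return o+d*(z-o[2])/d[2]
def tri(u1,u2,n1="scene",n2="side"):
    o,d=ray(n1,*u1);p,e=ray(n2,*u2)
    s=np.linalg.lstsq(np.c_[d,-e],p-o,rcond=None)[0]
    a=o+d*s[0];b=p+e*s[1];return (a+b)/2,np.linalg.norm(a-b)
def proj(n,P):
    c=env.get_calibration(n);R=np.array(c["rotation"]).reshape(3,3)
    q=R.T@(np.array(P)-np.array(c["xyz"]));return q[0]/q[2]*c["fx"]+c["cx"],q[1]/q[2]*c["fy"]+c["cy"]
E
python3 - <<'E'
from h import *
for n in("scene","side"):
    cv2.imwrite(f"pics/{n}0.png",env.get_image(n));print(n,env.get_calibration(n))
print(env.sense())
E
```

```text
scene {'fx': 433.8871767877684, 'fy': 433.8871767877684, 'cx': 324.8720577859063, 'cy': 235.5404431907133, 'xyz': array([104.23371559, 512.1570559 , 620.46368991]), 'rotation': array([-0.28912325,  0.84419442, -0.42954276,  0.13869591])}
side {'fx': 524.5036308878582, 'fy': 524.5036308878582, 'cx': 320.86289713749795, 'cy': 238.5487635725823, 'xyz': array([422.58834361, 903.22667079, 980.00300769]), 'rotation': array([-0.05729866,  0.91399898, -0.40107309,  0.02151999])}
{'clock': 0.1, 'joints': array([ 1.24706562,  0.32174662, -0.07009532,  1.45154284,  0.02257254,
        1.37079133, -0.0568954 ]), 'qd': array([-0.00069935, -0.00141544, -0.00102951, -0.00580157,  0.0001291 ,
        0.00126281,  0.0002077 ]), 'effort': array([-9.69693019e-05, -4.94874680e+01, -3.83916087e-01, -3.15212131e+01,
        1.30323000e-02,  7.36493384e-03,  3.27629994e-05]), 'ee_pos': array([ 215.23967941, -612.79553326,  213.43952925]), 'eef_rot': array([ 9.85764239e-01,  1.68131323e-01, -1.73559081e-04, -8.32827820e-04]), 'wrist_force': array([-1.03552205,  0.09882567,  0.72593432]), 'wrist_torque': array([ 0.01535499, -0.0408788 ,  0.0757359 ]), 'grip_force': 0.0, 'finger_gap': 1.0006755182405023}
```

View pics/scene0.png

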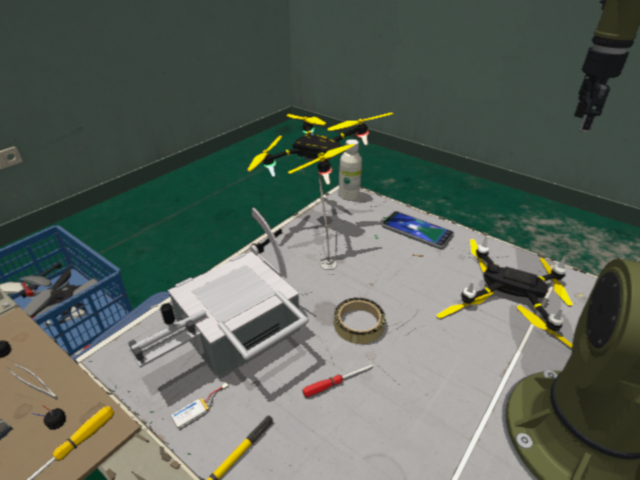

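View pics/side0.png

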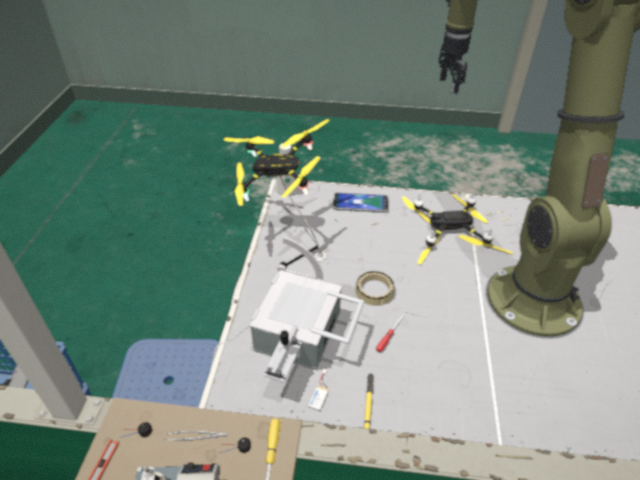

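The scene view shows the box around (235,310), knob at (168,313) and handle bar near (265,337). In the side view the knob is at (284,340), the handle at (352,320) and the pointer at (300,257). I'll enlarge both.

```bash
sed -i 's/R=np.array(c\["rotation"\]).reshape(3,3)/R=Rotation.from_quat(c["rotation"]).as_matrix()/; 1a from scipy.spatial.transform import Rotation' h.py
python3 - <<'E'
from h import *
a=cv2.imread("pics/scene0.png")[195:385,120:320];b=cv2.imread("pics/side0.png")[225:385,235:375]
cv2.imwrite("pics/sc1.png",cv2.resize(a,None,fx=3,fy=3,interpolation=2))
cv2.imwrite("pics/si1.png",cv2.resize(b,None,fx=3.5,fy=3.5,interpolation=2))
print(tri((168,313),(284,340)),env.get_calibration("wrist"))
E
```

```text
(array([566.10918743, 288.602943  , 132.18736612]), np.float64(4.061370576360671)) {'fx': 360.5536446622271, 'fy': 360.5536446622271, 'cx': 323.48730962993346, 'cy': 230.45483565054843, 'mount': array([[-8.24306145e-04, -9.54460597e-01, -2.98335866e-01,
         7.71378056e+01],
       [ 9.99999554e-01, -9.24440016e-04,  1.94531731e-04,
         2.04949956e-01],
       [-4.61466485e-04, -2.98335573e-01,  9.54460933e-01,
        -1.60674587e+02],
       [ 0.00000000e+00,  0.00000000e+00,  0.00000000e+00,
         1.00000000e+00]])}
```

View pics/sc1.png

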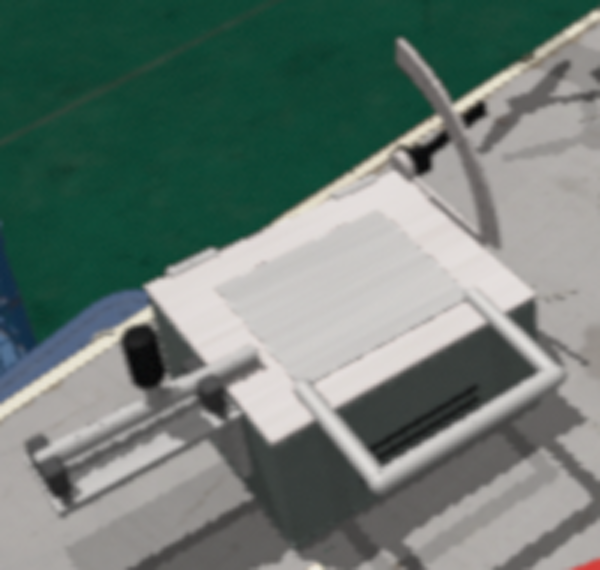

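View pics/si1.png

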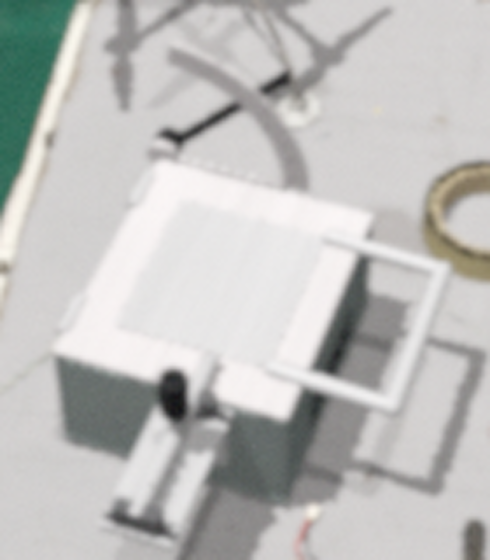

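In the scene crop the handle ends are at crop (380,478) and (557,373), the knob at (143,357), and the black pointer tip at (482,108). In the side crop the handle ends are at (393,403) and (440,268), the knob at (175,395), and the pointer tip at (288,76).

Run:
```python
from h import *
np.set_printoptions(precision=1,suppress=True)
S=lambda u,v:(120+u/3,195+v/3); D=lambda u,v:(235+u/3.5,225+v/3.5)
pts=dict(hL=((380,478),(393,403)),hR=((557,373),(440,268)),knobtop=((137,332),(172,377)),knobbot=((149,380),(178,415)),tip=((482,108),(288,76)),pb=((415,160),(172,138)),
bR=((400,170),(165,165)),bL=((147,287),(57,352)),fL=((272,440),(285,415)),fR=((535,297),(372,215)))
P={}
for k,(a,b) in pts.items():
    P[k],e=tri(S(*a),D(*b));print(k,P[k],round(e,1),onz("scene",*S(*a),96)[:2],onz("side",*D(*b),96)[:2])
h=P['hL']-P['hR'];print("bar yaw",np.degrees(np.arctan2(-h[0],h[1])))
```

```text
hL [442.3 248.7  95.4] 0.7 [441.6 249.4] [442.4 248.7]
hR [421.8 135.9  88.5] 1.1 [417.  141.9] [421.9 141.7]
knobtop [564.8 288.1 151.4] 0.6 [619. 262.] [574.4 246.6]
knobbot [562.3 290.4 120.2] 0.0 [584.4 279.7] [566.2 273.2]
tip [527.3  73.3 184.4] 1.3 [612.4 -14.5] [539. -20.]
pb [608.2  53.9  96.9] 3.9 [607.5  55.7] [608.9  50.3]
bR [610.7  68.1  91.2] 4.5 [607.7  69.2] [609.1  75.7]
bL [646.8 235.3  93.7] 0.1 [644.5 236.5] [646.2 237.1]
fL [504.2 264.5  93.6] 1.5 [501.8 266.4] [504.2 265.3]
fR [468.6  98.7  90.2] 2.2 [464.  104.6] [468.5 102.5]
bar yaw -10.318515865373826
```

```bash
cat >> h.py <<'E'
t=np.radians(-12.2);BX=np.array([np.cos(t),np.sin(t),0]);BY=np.array([-np.sin(t),np.cos(t),0])
HI=np.array([630,153,94.])
def onplane(n,u,v,y):
    o,d=ray(n,u,v);s=(y-(o-HI)@BY)/(d@BY);p=o+d*s-HI;return -p@BX,p[2]
E
python3 - <<'E'
from h import *
np.set_printoptions(precision=1,suppress=True)
for n,(x0,y0,x1,y1) in dict(scene=(255,228,284,252),side=(280,243,320,268)).items():
    im=cv2.imread(f"pics/{n}0.png")[y0:y1,x0:x1]; m=(im.max(2)<60).astype(np.uint8)
    k,l,s,c=cv2.connectedComponentsWithStats(m);i=1+s[1:,4].argmax();vv,uu=np.where(l==i)
    q=np.array([onplane(n,u+x0,v+y0,-98) for u,v in zip(uu,vv)])
    vx,vy,cx,cy=cv2.fitLine(q.astype(np.float32),2,0,.01,.01).ravel()
    print(n,s[i],"angle dir",np.arctan2(vy,vx),"from hinge",np.arctan2(cy,cx),(cx,cy),"maxr",np.hypot(*q.T).max(),"perp",cx*vy-cy*vx)
    far=q[np.hypot(*q.T)>60]; print(np.median(np.arctan2(far[:,1],far[:,0])))
print("drone",tri((315,147),(276,165)),tri((362,138),(309,146)),tri((270,170),(246,190)),tri((325,180),(303,190)))
E
```

```text
scene [ 1 11 14 13 69] angle dir 0.83941364 from hinge 0.8296169 (np.float32(19.31699), np.float32(21.105589)) maxr 65.3311276351388 perp 0.2802887
0.8381576387764987
side [33  4  4  3  5] angle dir 0.77610976 from hinge 0.83862543 (np.float32(78.36702), np.float32(87.18734)) maxr 122.0454175060391 perp -7.3239784
0.8404088056263508
drone (array([ 670.3, -201.6,  199.7]), np.float64(1.004904888369336)) (array([ 594.3, -277.1,  216.3]), np.float64(0.10046754236812257)) (array([ 736.6, -125.8,  159. ]), np.float64(17.667604976180364)) (array([ 591. , -137.5,  172.5]), np.float64(5.323427284538472))
```

Request:
{"name": "jog_arm", "arguments": {
  "grip": [0.2,0.2,0.2,0.2,0.2],
  "linear": [
    [0.1,0.1,0.2],
    [0.3,0.2,0.4],
    [0.5,0.4,0.55],
    [0.65,0.6,0.6],
    [0.8,0.8,0.7]
  ],
  "yaw": [0.05,0.1,0.15,0.2,0.25]
}}

```text
clock: 0.72
ee_pos: [396.9, -436.7, 377.6]
eef_rot: [0.845, 0.535, -0.0, -0.0]
wrist_force: [0.9, -0.2, 0.6]
finger_gap: 0.596
grip_force: 0.0
```

Request:
{"name": "jog_arm", "arguments": {
  "grip": [0.2,0.2,0.2,0.2,0.2],
  "linear": [
    [0.1,0.2,0],
    [0.2,0.4,0],
    [0.3,0.6,0],
    [0.35,0.8,0],
    [0.4,1,0]
  ],
  "yaw": [0.05,0.1,0.15,0.2,0.25]
}}

```text
clock: 1.35
ee_pos: [496.0, -186.6, 377.1]
eef_rot: [0.576, 0.817, -0.0, -0.0]
wrist_force: [0.3, -0.4, -0.4]
finger_gap: 0.601
grip_force: 0.0
```

Request:
{"name": "jog_arm", "arguments": {
  "grip": [0.2,0.2,0.2,0.2,0.2],
  "linear": [
    [0.05,0.2,0],
    [0.1,0.4,0],
    [0.15,0.6,0],
    [0.2,0.8,0],
    [0.2,1,0]
  ],
  "yaw": [0.05,0.1,0.15,0.2,0.25]
}}

```text
clock: 1.98
ee_pos: [546.1, 63.0, 376.9]
eef_rot: [0.22, 0.976, 0.0, -0.0]
wrist_force: [-0.4, -1.1, 0.5]
finger_gap: 0.603
grip_force: 0.0
```

```bash
cat >> h.py <<'E'
def st():
    s=env.sense();R=Rotation.from_quat(s["eef_rot"]).as_matrix()
    print("t",s["clock"],"p",s["ee_pos"].round(1),"yawY",np.degrees(np.arctan2(R[1,1],R[0,1])).round(1),"tz",R[:,2].round(3),"F",s["wrist_force"].round(1),"gap",round(s["finger_gap"],3),"gf",s["grip_force"],"q",s["joints"].round(2))
    return s,R
E
python3 -c "
from h import *
st()"
```

```text
t 1.975 p [546.1  63.  376.9] yawY 64.6 tz [-0.001  0.    -1.   ] F [-0.4 -1.1  0.5] gap 0.603 gf 0.0 q [ 0.54  0.14 -0.79  1.39  0.1   1.65  0.89]
```

Request:
{"name": "jog_arm", "arguments": {
  "grip": [0.2,0.2,0.2,0.2,0.2],
  "linear": [
    [0.02,0.22,0],
    [0.04,0.45,-0.05],
    [0.05,0.68,-0.15],
    [0.07,0.9,-0.25],
    [0.07,0.9,-0.4]
  ],
  "yaw": [0.03,0.06,0.073,0.073,0.073]
}}

```text
clock: 2.6
ee_pos: [560.7, 293.7, 276.6]
eef_rot: [0.104, 0.995, 0.002, -0.001]
wrist_force: [0.3, -0.7, -0.2]
finger_gap: 0.6
grip_force: 0.0
```

```bash
cat >> h.py <<'E'
def wcam(s,R):
    c=env.get_calibration("wrist");M=np.array(c["mount"]);return c,R@M[:3,:3],s["ee_pos"]+R@M[:3,3]
def wonz(C,u,v,z):
    c,Rc,o=C;d=Rc@np.array([(u-c["cx"])/c["fx"],(v-c["cy"])/c["fy"],1]);return o+d*(z-o[2])/d[2]
def wproj(C,P):
    c,Rc,o=C;q=Rc.T@(np.array(P)-o);return q[0]/q[2]*c["fx"]+c["cx"],q[1]/q[2]*c["fy"]+c["cy"]
E
python3 - <<'E'
from h import *
s,R=st();C=wcam(s,R);im=env.get_image("wrist");cv2.imwrite("pics/w1.png",im)
print("knob top expected",wproj(C,[564,289,154]),wproj(C,[564,289,122]))
E
```

```text
t 2.6 p [560.7 293.7 276.6] yawY 78.1 tz [-0.001  0.005 -1.   ] F [ 0.3 -0.7 -0.2] gap 0.6 gf 0.0 q [ 0.15  0.39 -0.91  1.38  0.3   1.52  0.63]
knob top expected (np.float64(317.85109248153077), np.float64(220.10616026810965)) (np.float64(318.22815785015337), np.float64(210.48946831747045))
```

View pics/w1.png

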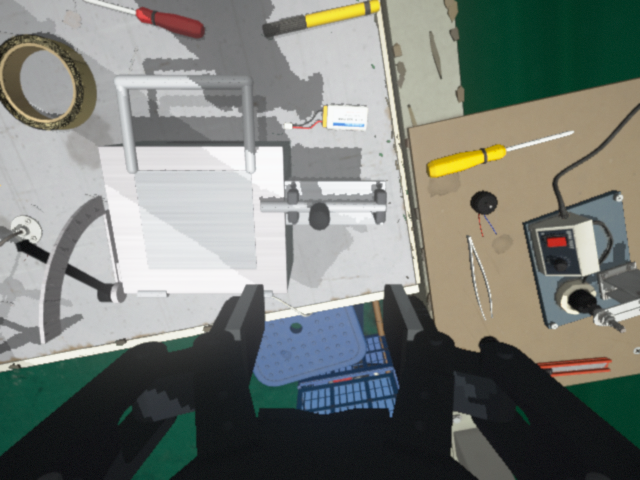

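The wrist view shows the knob top at (319,216), where expected; bar ends at (120,84) and (252,84), lid corners (101,147), (285,147), (123,292), (286,290), pointer from (108,290) to (20,243). Yaw is aligned.

Run:
```python
from h import *
np.set_printoptions(precision=1,suppress=True)
s,R=st();C=wcam(s,R)
print("knob",wonz(C,319,216,154),wonz(C,319,216,150))
for n,(u,v,z) in dict(barL=(252,84,96),barR=(120,84,96),fL=(285,147,96),fR=(101,147,96),bL=(286,291,96),bR=(122,293,96)).items(): print(n,wonz(C,u,v,z))
im=cv2.imread("pics/w1.png")[235:300,10:110];m=(im.max(2)<50).astype(np.uint8)
k,l,sa,c=cv2.connectedComponentsWithStats(m);print(sa[1:])
vv,uu=np.where(l==1+sa[1:,4].argmax())
d=[]
for u,v in zip(uu+10,vv+235):
    o=C[2];w=wonz(C,u,v,96)-o;k=(-98-(o-HI)@BY)/(w@BY);p=o+w*k-HI;d.append((-p@BX,p[2]))
d=np.array(d);r=np.hypot(*d.T);print(r.max());f=d[r>60];print(np.median(np.arctan2(f[:,1],f[:,0])))
vx,vy,cx,cy=cv2.fitLine(d.astype(np.float32),2,0,.01,.01).ravel();print(np.arctan2(vy,vx),cx,cy)
```

```text
t 2.65 p [559.8 288.7 270.5] yawY 77.9 tz [-0. -0. -1.] F [-0.7 -2.3 -4.2] gap 0.598 gf 0.0 q [ 0.2  0.4 -0.9  1.4  0.3  1.5  0.6]
knob [557.4 285.2 154. ] [558.5 284.9 150. ]
barL [444.5 249.6  96. ]
barR [420.3 137.5  96. ]
fL [502.3 264.7  96. ]
fR [466.9 100.7  96. ]
bL [642.8 230.8  96. ]
bR [609.6  64.8  96. ]
[[  7   5  32  22 321]
 [ 56  30  27  19 202]
 [ 82  44   1   1   1]
 [ 86  49   1   1   1]]
132.9567930215086
0.8328723834333065
0.840743 79.70515 87.54477
```

Request:
{"name": "jog_arm", "arguments": {
  "grip": [0.2,0.2,0.2,0.2,0.2],
  "linear": [
    [0,0,-0.12],
    [0,0,-0.25],
    [0,0,-0.4],
    [0,0,-0.5],
    [0,0,-0.5]
  ],
  "yaw": [0,0,0,0,0],
  "squeeze": 40
}}

```text
clock: 3.28
ee_pos: [562.7, 284.5, 150.8]
eef_rot: [0.11, 0.994, -0.001, -0.002]
wrist_force: [0.1, 0.2, 0.8]
finger_gap: 0.602
grip_force: 0.0
```

Run:
```python
from h import *
s,R=st()
s,R=st()
```

```text
t 3.275 p [562.7 284.5 150.8] yawY 77.4 tz [-0.004 -0.002 -1.   ] F [0.1 0.2 0.8] gap 0.602 gf 0.0 q [ 0.16  0.45 -0.87  1.56  0.36  1.3   0.59]
t 3.275 p [562.7 284.5 150.8] yawY 77.4 tz [-0.004 -0.002 -1.   ] F [0.1 0.2 0.8] gap 0.602 gf 0.0 q [ 0.16  0.45 -0.87  1.56  0.36  1.3   0.59]
```

Down around the knob; close, slightly lower and 3 mm further left.

Request:
{"name": "jog_arm", "arguments": {
  "grip": [0.2,-1,-1,-1,-1],
  "linear": [
    [0,0.01,-0.02],
    [0,0.01,-0.02],
    [0,0.01,-0.02],
    [0,0.01,-0.02],
    [0,0.01,-0.02]
  ],
  "yaw": [0,0,0,0,0],
  "squeeze": 40
}}

```text
clock: 3.9
ee_pos: [563.5, 289.0, 147.8]
eef_rot: [0.109, 0.994, 0.0, 0.0]
wrist_force: [-0.6, -0.3, 0.1]
finger_gap: 0.003
grip_force: 0.0
```

Run:
```python
from h import *
s,R=st()
```

```text
t 3.9 p [563.5 289.  147.8] yawY 77.5 tz [ 0.  0. -1.] F [-0.6 -0.3  0.1] gap 0.003 gf 0.0 q [ 0.15  0.46 -0.87  1.56  0.36  1.29  0.58]
```

Run:
```python
from h import *
w=env.get_image("wrist");a=env.get_image("scene")[230:380,100:300];b=env.get_image("side")[270:390,230:390]
w=cv2.resize(w,(400,300));a=cv2.resize(a,(400,300),interpolation=2);b=cv2.resize(b,(400,300),interpolation=2)
cv2.imwrite("pics/m1.png",np.vstack([np.hstack([w,a]),np.hstack([b,b*0])]))
```

```text
(no output)
```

View pics/m1.png

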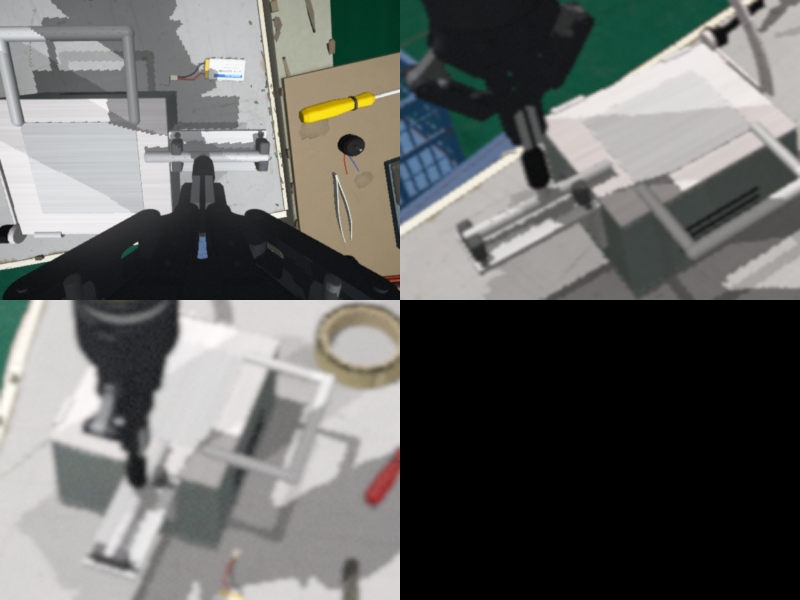

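The pads closed just behind the knob (hinge side): the knob's top is at wrist pixel about (325,262).

Run:
```python
from h import *
s,R=st();C=wcam(s,R)
im=env.get_image("wrist")
m=(im[235:300,290:360].max(2)<45);vv,uu=np.where(m);print(uu.min()+290,uu.max()+290,vv.min()+235)
for v in (250,262):print(wonz(C,325,v,154),wonz(C,325,v,138))
print("grasp pt/tip",wproj(C,s["ee_pos"]+R[:,2]*3),wproj(C,s["ee_pos"]+R[:,2]*22))
# wrist vs scene check with handle
print(proj("scene",[564,289,154]),proj("scene",[548,292,154]),proj("side",[564,289,154]),proj("side",[548,292,154]))
```

```text
t 4.05 p [563.4 289.  147.6] yawY 77.5 tz [ 0.  0. -1.] F [-0.2 -0.8  0.4] gap 0.0 gf 0.0 q [ 0.15  0.46 -0.87  1.56  0.36  1.29  0.58]Traceback (most recent call last):
  File "<stdin>", line 4, in <module>
    return umr_minimum(a, axis, None, out, keepdims, initial, where)
ValueError: zero-size array to reduction operation minimum which has no identity
```

Run:
```python
from h import *
s,R=st();C=wcam(s,R)
im=env.get_image("wrist");g=im.max(2);print(g[235:340:5,325], g[255:345:10,300:352:4])
for v in (250,262,270):print(v,wonz(C,325,v,154),wonz(C,325,v,138))
print("grasp pt/tip",wproj(C,s["ee_pos"]+R[:,2]*3),wproj(C,s["ee_pos"]+R[:,2]*22))
print(proj("scene",[564,289,154]),proj("scene",[548,292,154]),proj("side",[564,289,154]),proj("side",[548,292,154]))
```

```text
t 4.1 p [563.4 289.  147.6] yawY 77.5 tz [ 0.  0. -1.] F [ 0.5 -1.4  0.1] gap -0.001 gf 0.0 q [ 0.15  0.46 -0.87  1.56  0.36  1.29  0.58]
[111 111 103  55  53  54  54  53  54  53  51  50  51  47  46  45  43  42
  43  43  40] [[201 202 201  81  53  53  55  55  55  63 202 207 206]
 [208 210 183  54  53  54  55  54  53  53  62 213 214]
 [173 174  85  54  54  54  54  56  54  54  54 160 171]
 [170 170  89  91  89  62  51  83  91  89  64 131 172]
 [ 57  53  90  90  89  57  48  75  90  88  83  54  55]
 [ 54  52  89  89  88  54  47  68  87  88  87  50  53]
 [ 49  58  84  87  86  49  43  65  85  86  86  46  47]
 [ 46  46  62  98 102  47  41  67 101  94  52  45  43]
 [ 45  44  41  39  40  43  39  45  39  39  39  40  44]]
250 [546.07139634 293.68078453 154.        ] [551.95023824 292.44707825 138.        ]
262 [551.83599281 292.40461452 154.        ] [558.31266746 291.03855965 138.        ]
270 [555.74856199 291.53844748 154.        ] [562.63099999 290.08256446 138.        ]
grasp pt/tip (np.float64(323.2434782399875), np.float64(277.1903518055841)) (np.float64(323.26244950856193), np.float64(262.4519255489094))
(np.float64(165.2090273138385), np.float64(304.8279620501519)) (np.float64(170.24000334995262), np.float64(310.88995127031)) (np.float64(284.4257539520784), np.float64(332.449288328382)) (np.float64(292.3009389178818), np.float64(334.53922513417467))
```

Run:
```python
from h import *
w=env.get_image("wrist")[230:350,240:400];w1=cv2.imread("pics/w1.png")[260:380,190:350];a=env.get_image("scene")[260:350,120:240];b=env.get_image("side")[280:370,230:350]
f=lambda i:np.clip(cv2.resize(i,(400,300),interpolation=2).astype(float)*1.6,0,255).astype(np.uint8)
cv2.imwrite("pics/m2.png",np.vstack([np.hstack([f(w),f(w1)]),np.hstack([f(a),f(b)])]))
s,R=st()
p=s["ee_pos"]
for t in (-30,0,22): print(t,proj("scene",p-[0,0,t]),proj("side",p-[0,0,t]))
```

```text
t 4.3 p [563.4 289.  147.6] yawY 77.5 tz [-0.  0. -1.] F [-0.6  0.2  0.3] gap 0.003 gf 0.0 q [ 0.15  0.46 -0.87  1.56  0.36  1.29  0.58]
-30 (np.float64(162.14688606910474), np.float64(293.45072746437467)) (np.float64(284.24732640586075), np.float64(324.92791977999525))
0 (np.float64(166.3401168404518), np.float64(308.0933377955399)) (np.float64(284.8717554011131), np.float64(334.5114158442344))
22 (np.float64(169.271324754181), np.float64(318.329009911095)) (np.float64(285.3141550358537), np.float64(341.30119529168655))
```

View pics/m2.png

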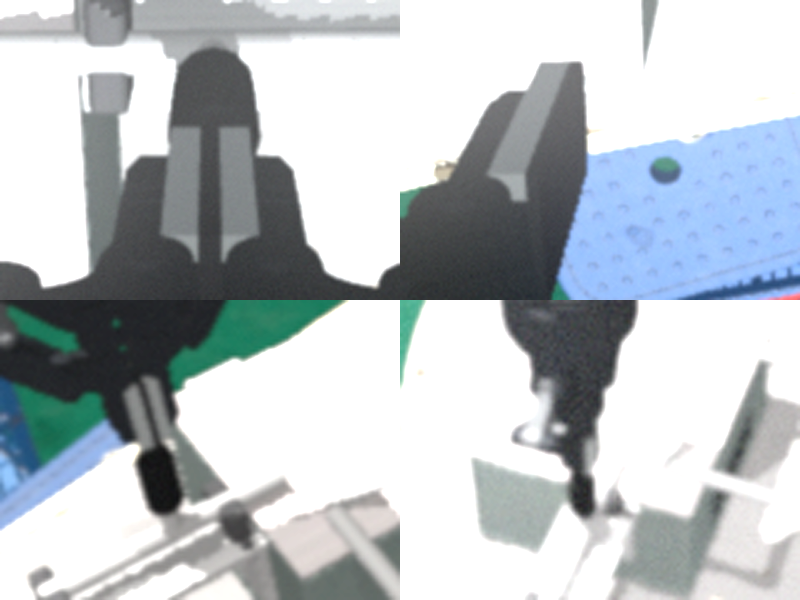

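The views show that the shut pads end directly above the knob (pad ends at scene (165,303), knob top just below): the real fingertips sit about 20 mm behind the TCP. I'll reopen, descend in steps watching force, and close.

Request:
{"name": "jog_arm", "arguments": {
  "grip": [0,0,0,0,0],
  "linear": [
    [0,0,0],
    [0,0,0],
    [0,0,-0.04],
    [0,0,-0.08],
    [0,0,-0.08]
  ],
  "yaw": [0,0,0,0,0]
}}

```text
clock: 4.92
ee_pos: [562.6, 288.4, 126.0]
eef_rot: [0.109, 0.994, -0.001, -0.001]
wrist_force: [-0.2, -0.7, 0.4]
finger_gap: 0.499
grip_force: 0.0
```

Request:
{"name": "jog_arm", "arguments": {
  "grip": [-1,-1,-1,-1,-1],
  "linear": [
    [0,0,0],
    [0,0,0],
    [0,0,0],
    [0,0,0],
    [0,0,0]
  ],
  "yaw": [0,0,0,0,0],
  "squeeze": 30
}}

```text
clock: 5.55
ee_pos: [563.5, 289.2, 127.9]
eef_rot: [0.109, 0.994, 0.0, 0.0]
wrist_force: [-0.4, 0.2, 0.9]
finger_gap: 0.188
grip_force: 29.4
```

Request:
{"name": "jog_arm", "arguments": {
  "grip": [-1,-1,-1,-1,-1],
  "linear": [
    [0.01,0.05,0],
    [0.02,0.1,0],
    [0.03,0.15,0],
    [0.038,0.18,0],
    [0.041,0.192,0]
  ],
  "yaw": [0,0,0,0,0]
}}

```text
clock: 6.18
ee_pos: [572.4, 329.5, 127.7]
eef_rot: [0.11, 0.994, -0.008, -0.002]
wrist_force: [-11.8, -21.8, 17.3]
finger_gap: 0.188
grip_force: 31.4
```

Request:
{"name": "jog_arm", "arguments": {
  "grip": [-1,-1,-1,-1,-1],
  "linear": [
    [0,0,0],
    [0,0,0],
    [0,0,0],
    [0,0,0],
    [0,0,0]
  ],
  "yaw": [0,0,0,0,0]
}}

```text
clock: 6.8
ee_pos: [572.3, 329.4, 127.7]
eef_rot: [0.111, 0.994, -0.008, -0.002]
wrist_force: [-9.5, -19.2, 15.6]
finger_gap: 0.189
grip_force: 31.0
```

Request:
{"name": "jog_arm", "arguments": {
  "grip": [-1,-1,0,0,0],
  "linear": [
    [-0.003,-0.015,0],
    [-0.006,-0.028,0],
    [-0.006,-0.028,0],
    [-0.006,-0.028,0],
    [-0.006,-0.028,0.1]
  ],
  "yaw": [0,0,0,0,0]
}}

```text
clock: 7.42
ee_pos: [570.9, 329.9, 150.3]
eef_rot: [0.108, 0.994, -0.001, -0.002]
wrist_force: [0.3, 0.4, -1.0]
finger_gap: 0.501
grip_force: 0.0
```

Request:
{"name": "jog_arm", "arguments": {
  "grip": [0,0,0,0,0],
  "linear": [
    [-0.05,-0.05,0.2],
    [-0.2,-0.15,0.4],
    [-0.35,-0.28,0.4],
    [-0.5,-0.4,0.4],
    [-0.55,-0.5,0.4]
  ],
  "yaw": [-0.03,-0.08,-0.13,-0.18,-0.23]
}}

```text
clock: 8.05
ee_pos: [432.9, 205.1, 252.7]
eef_rot: [0.455, 0.891, -0.0, 0.001]
wrist_force: [0.8, -0.3, 0.6]
finger_gap: 0.503
grip_force: 0.0
```

Run:
```python
from h import *
for i in range(8): env.get_image("scene")
st()
sc=env.get_image("scene");cv2.imwrite("pics/sc2.png",sc);m=(sc[285:330,140:190].max(2)<45).astype(np.uint8)
x=cv2.connectedComponentsWithStats(m);print(x[2],x[3]+[140,285])
print("orig",cv2.connectedComponentsWithStats((cv2.imread("pics/scene0.png")[285:330,140:190].max(2)<45).astype(np.uint8))[3]+[140,285])
K=np.array([563.5,289,138])
for b in (0,.03,.045):print(proj("scene",K+BY*b*1000),proj("side",K+BY*b*1000))
```

```text
t 8.45 p [434.8 206.3 252.4] yawY 36.2 tz [-0.001  0.001 -1.   ] F [ 0.6  0.4 -0.3] gap 0.501 gf 0.0 q [ 0.37 -0.04 -0.83  1.77 -0.03  1.4   0.18]
[[   0    0   50   45 2163]
 [   0   31    9   14   86]
 [  49   43    1    1    1]] [[165.34858992 306.3259362 ]
 [142.87209302 323.70930233]
 [189.         328.        ]]
orig [[164.15518914 306.36129971]
 [167.72677596 313.6284153 ]
 [188.6        327.8       ]]
(np.float64(167.5865649943963), np.float64(312.55157585573204)) (np.float64(285.0057210591793), np.float64(337.4753507884798))
(np.float64(148.06842986433296), np.float64(322.1597903791719)) (np.float64(279.1404528798258), np.float64(349.45813943812334))
(np.float64(137.93958333300606), np.float64(327.14592915213734)) (np.float64(276.11593192850654), np.float64(355.6372593381569))
```

Run:
```python
from h import *
def cen(f):
    m=(cv2.imread(f)[295:345,120:180].max(2)<45).astype(np.uint8);x=cv2.connectedComponentsWithStats(m);return [(a[4],(c+[120,295]).round(1)) for a,c in zip(x[2][1:],x[3][1:]) if a[4]>10]
print(cen("pics/scene0.png"),cen("pics/sc2.png"))
K=np.array([563.5,289,138])
for b in (35,40,42,45):print(b,proj("scene",K+BY*b))
```

```text
[(np.int32(183), array([167.7, 313.6]))] [(np.int32(205), array([141.5, 326.2]))]
35 (np.float64(144.72033921251386), np.float64(323.80795876268985))
40 (np.float64(141.344175226665), np.float64(325.4699468381993))
42 (np.float64(139.98576987439552), np.float64(326.1386505820468))
45 (np.float64(137.93958333300606), np.float64(327.14592915213734))
```

Travel is about 41 mm with a 20 N hard stop, but I'll verify by pushing with the shut fingers from the lid side.

Request:
{"name": "jog_arm", "arguments": {
  "grip": [-1,-1,-1,-1,-1],
  "linear": [
    [0.1,0.07,0],
    [0.2,0.14,0],
    [0.35,0.25,0],
    [0.52,0.35,0],
    [0.52,0.35,-0.2]
  ],
  "yaw": [-0.055,-0.11,-0.165,-0.22,-0.269]
}}

```text
clock: 9.12
ee_pos: [569.2, 297.0, 203.8]
eef_rot: [0.78, 0.625, 0.004, -0.002]
wrist_force: [-0.9, 0.1, -0.3]
finger_gap: -0.004
grip_force: 0.0
```

Request:
{"name": "jog_arm", "arguments": {
  "grip": [-1,-1,-1,-1,-1],
  "linear": [
    [0,0,-0.15],
    [0,0,-0.29],
    [0,0,-0.29],
    [0.01,0.04,-0.29],
    [0.012,0.055,-0.29]
  ],
  "yaw": [0,0,0,0,0]
}}

```text
clock: 9.75
ee_pos: [568.6, 308.5, 132.2]
eef_rot: [0.779, 0.628, 0.002, -0.0]
wrist_force: [0.5, -0.1, 0.4]
finger_gap: 0.004
grip_force: 0.0
```

Request:
{"name": "jog_arm", "arguments": {
  "grip": [-1,-1,-1,-1,-1],
  "linear": [
    [0.004,0.02,0],
    [0.009,0.04,0],
    [0.01,0.05,0],
    [0.01,0.05,0],
    [0.01,0.05,0]
  ],
  "yaw": [0,0,0,0,0]
}}

```text
clock: 10.38
ee_pos: [569.4, 310.4, 131.4]
eef_rot: [0.78, 0.625, -0.006, 0.005]
wrist_force: [-9.3, -17.8, 13.3]
finger_gap: 0.001
grip_force: 9.9
```

```bash
python3 -c "
from h import *
st()"
```

```text
t 10.375 p [569.4 310.4 131.4] yawY -12.6 tz [-0.004 -0.015 -1.   ] F [ -9.3 -17.8  13.3] gap 0.001 gf 9.943855181336403 q [ 0.03  0.48 -0.77  1.53  0.35  1.28 -1.01]
```

Request:
{"name": "jog_arm", "arguments": {
  "grip": [-1,-1,0,0,0],
  "linear": [
    [-0.015,-0.08,0.05],
    [-0.05,-0.12,0.25],
    [-0.25,-0.25,0.35],
    [-0.45,-0.4,0.35],
    [-0.555,-0.495,0.3]
  ],
  "yaw": [0,0,0,0,0]
}}

```text
clock: 11.0
ee_pos: [430.6, 194.9, 206.6]
eef_rot: [0.779, 0.627, 0.001, 0.002]
wrist_force: [-0.2, -0.1, 0.9]
finger_gap: 0.501
grip_force: 0.0
```

Request:
{"name": "jog_arm", "arguments": {
  "grip": [0,0,0,0,0],
  "linear": [
    [0,0,-0.02],
    [0,0,-0.02],
    [0,0,-0.02],
    [0,0,-0.02],
    [0,0,-0.02]
  ],
  "yaw": [0,0,0,0,0]
}}

```text
clock: 11.62
ee_pos: [431.6, 195.6, 200.1]
eef_rot: [0.779, 0.627, 0.0, -0.0]
wrist_force: [-0.2, 0.5, -0.3]
finger_gap: 0.503
grip_force: 0.0
```

Run:
```python
from h import *
s,R=st();C=wcam(s,R);im=env.get_image("wrist");cv2.imwrite("pics/w2.png",im)
for d in (-55,0,55): print(d,wproj(C,HI-205*BX+d*BY))
```

```text
t 11.625 p [431.6 195.6 200.1] yawY -12.3 tz [-0.     0.001 -1.   ] F [-0.2  0.5 -0.3] gap 0.503 gf 0.0 q [ 0.38 -0.03 -0.83  1.87 -0.02  1.29 -0.67]
-55 (np.float64(320.08993073809825), np.float64(286.50597926372683))
0 (np.float64(319.7295934753001), np.float64(221.59719695066613))
55 (np.float64(319.32393688926135), np.float64(148.52489009964512))
```

View pics/w2.png

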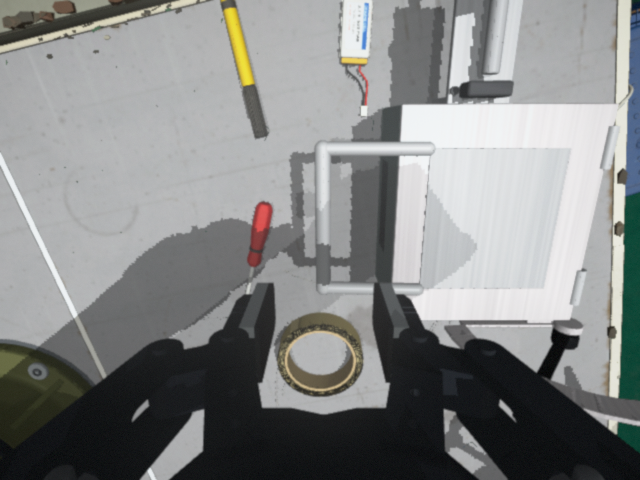

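The wrist view shows the bar at u≈323 from row 148 to 288, centred between the fingers, and the bolt rod clear of the lid. Descending and gripping.

Request:
{"name": "jog_arm", "arguments": {
  "grip": [0,0,0,0,0],
  "linear": [
    [0,0,-0.15],
    [0,0,-0.3],
    [0,0,-0.45],
    [0,0,-0.56],
    [0,0,-0.56]
  ],
  "yaw": [0,0,0,0,0]
}}

```text
clock: 12.3
ee_pos: [429.6, 194.6, 58.4]
eef_rot: [0.779, 0.627, -0.002, -0.001]
wrist_force: [-0.8, 0.7, 0.1]
finger_gap: 0.502
grip_force: 0.0
```

Request:
{"name": "jog_arm", "arguments": {
  "grip": [-1,-1,-1,-1,-1],
  "linear": [
    [0,0,0],
    [0,0,0],
    [0,0,0],
    [0,0,0],
    [0,0,0]
  ],
  "yaw": [0,0,0,0,0],
  "squeeze": 40
}}

```text
clock: 12.92
ee_pos: [431.0, 195.9, 61.5]
eef_rot: [0.779, 0.627, -0.0, 0.0]
wrist_force: [-4.3, 0.8, 6.5]
finger_gap: 0.123
grip_force: 39.1
```

Run:
```python
from h import *
s,R=st()
for a in (.2,.4,.6,.75,.835):
    d=205*((1-np.cos(a))*BX+np.sin(a)*np.array([0,0,1]));print(a,(d/250).round(3))
```

```text
t 12.925 p [431.  195.9  61.5] yawY -12.3 tz [ 0. -0. -1.] F [-4.3  0.8  6.5] gap 0.123 gf 39.06008720397949 q [ 0.32  0.16 -0.85  2.03  0.14  1.01 -0.81]
0.2 [ 0.016 -0.003  0.163]
0.4 [ 0.063 -0.014  0.319]
0.6 [ 0.14  -0.03   0.463]
0.75 [ 0.215 -0.046  0.559]
0.835 [ 0.264 -0.057  0.608]
```

Request:
{"name": "jog_arm", "arguments": {
  "grip": [-1,-1,-1,-1,-1],
  "linear": [
    [0.004,-0.001,0.082],
    [0.016,-0.003,0.163],
    [0.036,-0.008,0.242],
    [0.063,-0.014,0.319],
    [0.063,-0.014,0.319]
  ],
  "yaw": [0,0,0,0,0]
}}

```text
clock: 13.55
ee_pos: [445.9, 192.7, 141.4]
eef_rot: [0.779, 0.627, -0.0, -0.001]
wrist_force: [-5.4, 1.6, -0.2]
finger_gap: 0.123
grip_force: 39.2
```

Run:
```python
from h import *
s,R=st()
```

```text
t 13.55 p [445.9 192.7 141.4] yawY -12.3 tz [-0.001  0.    -1.   ] F [-5.4  1.6 -0.2] gap 0.123 gf 39.19861435890198 q [ 0.37  0.07 -0.85  1.92  0.06  1.18 -0.72]
```

Request:
{"name": "jog_arm", "arguments": {
  "grip": [-1,-1,-1,-1,-1],
  "linear": [
    [0.036,-0.008,0.073],
    [0.077,-0.016,0.144],
    [0.125,-0.026,0.209],
    [0.175,-0.037,0.264],
    [0.201,-0.043,0.289]
  ],
  "yaw": [0,0,0,0,0]
}}

```text
clock: 14.18
ee_pos: [493.0, 182.6, 214.2]
eef_rot: [0.778, 0.628, -0.003, -0.002]
wrist_force: [-16.6, 1.0, 11.4]
finger_gap: 0.119
grip_force: 39.3
```

Request:
{"name": "jog_arm", "arguments": {
  "grip": [-1,-1,-1,-1,-1],
  "linear": [
    [0,0,0],
    [0,0,0],
    [0,0,0],
    [0,0,0],
    [0,0,0]
  ],
  "yaw": [0,0,0,0,0]
}}

```text
clock: 14.8
ee_pos: [492.7, 182.7, 214.0]
eef_rot: [0.778, 0.628, -0.003, -0.002]
wrist_force: [-16.3, -0.2, 13.2]
finger_gap: 0.12
grip_force: 39.4
```

Run:
```python
from h import *
s,R=st()
d=s["ee_pos"]-[431,195.9,61.5];print("box disp",d@BX,d@BY,d[2],"angles",np.arcsin(d[2]/205),np.arccos(1-d@BX/205))
sc=env.get_image("scene");si=env.get_image("side");cv2.imwrite("pics/sc3.png",sc);cv2.imwrite("pics/si3.png",si)
f=lambda i:cv2.resize(i,(400,400),interpolation=2)
cv2.imwrite("pics/m3.png",np.hstack([f(sc[190:350,150:310]),f(si[210:350,230:370])]))
```

```text
t 14.8 p [492.7 182.7 214. ] yawY -12.2 tz [-0.008 -0.001 -1.   ] F [-16.3  -0.2  13.2] gap 0.12 gf 39.43143904209137 q [ 0.37  0.12 -0.83  1.73  0.09  1.34 -0.69]
box disp 63.074354862209816 0.1542070590519165 152.47141660157112 angles 0.8386823745418308 0.8060967875978405
```

View pics/m3.png

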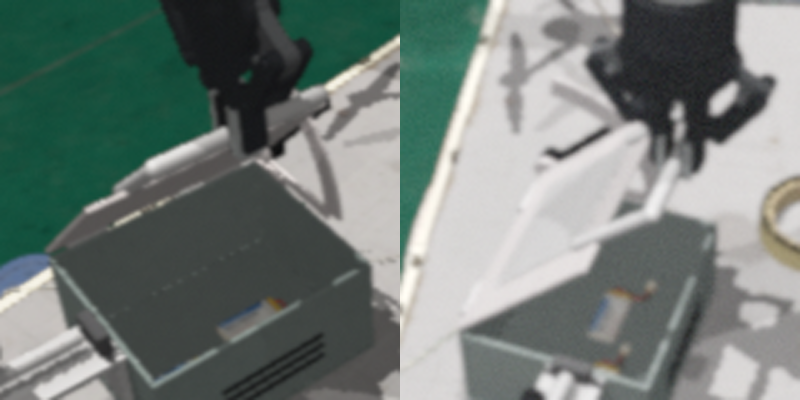

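The lid is raised; the left bar corner is at scene (210,257) and side (319,284), the right bar end at scene (280,229), and the pointer is partly hidden. Measuring the lid angle optically.

Run:
```python
from h import *
np.set_printoptions(precision=1,suppress=True)
A=lambda u,v:(150+u/2.5,190+v/2.5); B=lambda u,v:(230+(u-400)/2.857,210+v/2.857)
print("tri barL",tri(A(150,168),B(657,212)))
for n,p,y in(("scene",A(150,168),55),("side",B(657,212),55),("scene",A(325,98),-55),
  ("scene",(246.7,354.3),55),("side",(347.3,340.1),55),("scene",(305.7,319.3),-55),("side",(360.7,301.6),-55)):
    q=onplane(n,*p,y);print(n,q,np.hypot(*q),np.arctan2(q[1],q[0]))
# model drawing overlay for bar, lid edge and pointer at angles
for n in("scene","side"):
    im=cv2.imread(f"pics/{'sc' if n=='scene' else 'si'}3.png");im=cv2.resize(im,None,fx=4,fy=4,interpolation=2)
    u=lambda r,y,a:HI+BY*y-BX*r*np.cos(a)+np.array([0,0,r*np.sin(a)])
    P=lambda X:tuple(int(round(4*c+1.5)) for c in proj(n,X))
    a=.835
    for r,y0,y1 in((205,-55,55),(150,-85,85)): cv2.line(im,P(u(r,y0,a)),P(u(r,y1,a)),(0,0,255),1)
    for y in(-85,85): cv2.line(im,P(u(0,y,a)),P(u(150,y,a)),(0,0,255),1)
    cv2.line(im,P(u(0,-98,.835)),P(u(131,-98,.835)),(255,255,0),1)
    c=im[800:1300,620:1240] if n=="scene" else im[880:1380,940:1480]
    cv2.imwrite(f"pics/o_{n}.png",c)
a=cv2.imread("pics/o_scene.png");b=cv2.imread("pics/o_side.png");print(a.shape,b.shape)
cv2.imwrite("pics/m4.png",np.hstack([a[:, :400],b[:,150:550]]))
```

```text
tri barL (array([500.9, 240.3, 247. ]), np.float64(2.176088841877505))
scene (np.float64(135.69753351135333), np.float64(144.48562006934503)) 198.21683835609926 0.8167533903400765
side (np.float64(143.56749354793217), np.float64(151.09779632999084)) 208.42785144844473 0.8109480479071416
scene (np.float64(148.1282485399296), np.float64(149.25322919903914)) 210.28196413826856 0.7891811000526542
scene (np.float64(205.78317063091816), np.float64(3.801664703178858)) 205.81828385599997 0.01847202706464091
side (np.float64(203.89466528599178), np.float64(3.636669647137296)) 203.927094566193 0.01783413057293954
scene (np.float64(207.100493866819), np.float64(3.7234689206704843)) 207.1339633683562 0.017977107297540897
side (np.float64(201.020110946438), np.float64(1.9716380940789122)) 201.0297797882002 0.009807848898990225
(500, 620, 3) (500, 540, 3)
```

View pics/m4.png

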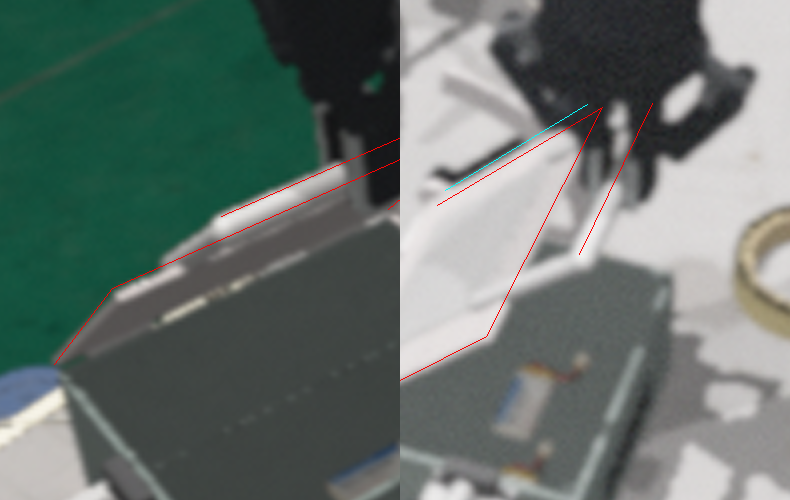

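The overlay at 0.835 lies slightly above the actual bar and lid edges (about 1–1.5 px), so the lid is near 0.81; I'll raise it a bit while relieving the radial push.

Request:
{"name": "jog_arm", "arguments": {
  "grip": [-1,-1,-1,-1,-1],
  "linear": [
    [0.004,-0.001,0.011],
    [0.008,-0.002,0.022],
    [0.008,-0.002,0.022],
    [0.008,-0.002,0.022],
    [0.008,-0.002,0.022]
  ],
  "yaw": [0,0,0,0,0]
}}

```text
clock: 15.52
ee_pos: [497.3, 181.8, 218.5]
eef_rot: [0.778, 0.628, -0.001, -0.001]
wrist_force: [-6.3, 2.2, 3.7]
finger_gap: 0.119
grip_force: 39.4
```

```bash
cat > meas.py <<'E'
from h import *
from scipy.optimize import least_squares
s,R=st()
d=s["ee_pos"]-[431,195.9,61.5];print("box disp",d@BX,d@BY,d[2])
im=env.get_image("scene");cv2.imwrite("pics/sc4.png",im);si=env.get_image("side");cv2.imwrite("pics/si4.png",si)
u=lambda r,y,a,h=0:HI+BY*y-BX*(r*np.cos(a)-h*np.sin(a))+np.array([0,0,r*np.sin(a)+h*np.cos(a)])
# scan brightness across the bar (visible left part) as function of angle, both cameras
for n,I in(("scene",im),("side",si)):
    g=I.max(2).astype(np.float32) if n=="side" else I[:,:,2].astype(np.float32)
    A=np.arange(.72,.92,.005)
    for y in (50,42,34):
        v=[]
        for a in A:
            p=proj(n,u(205,y,a));v.append(cv2.getRectSubPix(g,(1,1),p)[0,0])
        v=np.array(v);k=v>(v.max()+np.median(v))/2
        print(n,y,"bar bright mid",round(float(A[k].mean()),3),"span",A[k].min().round(3),A[k].max().round(3))
    print(n,v.astype(int))
E
python3 meas.py
```

```text
t 15.525 p [497.3 181.8 218.5] yawY -12.2 tz [-0.003  0.001 -1.   ] F [-6.3  2.2  3.7] gap 0.119 gf 39.35224771499634 q [ 0.38  0.13 -0.83  1.72  0.09  1.34 -0.69]
box disp 67.75397206024795 0.20503373777002357 156.9598010333423
scene 50 bar bright mid 0.844 span 0.805 0.865
scene 42 bar bright mid 0.846 span 0.805 0.865
scene 34 bar bright mid 0.841 span 0.805 0.865
scene [111 103  95  87  86  86  85  85  85  85  85  85  86  87 100 122 153 164
 158 130 117 118 136 156 177 197 213 222 221 202 149  87  37  24  20  20
  20  19  19  22  23]
side 50 bar bright mid 0.867 span 0.835 0.92
side 42 bar bright mid 0.865 span 0.85 0.88
side 34 bar bright mid 0.863 span 0.85 0.875
side [201 206 209 210 212 213 213 214 214 215 216 216 215 214 211 204 196 188
 179 169 170 175 181 194 208 219 226 232 235 235 234 225 214 201 185 169
 165 164 167 175 181]
```

Run:
```python
from h import *
u=lambda r,y,a:HI+BY*y-BX*r*np.cos(a)+np.array([0,0,r*np.sin(a)])
def scan(n,f,r,y,A,ch=None):
    I=cv2.imread(f).astype(np.float32);g=I[:,:,2]
    return np.array([cv2.getRectSubPix(g,(1,1),proj(n,u(r,y,a)))[0,0] for a in A]).astype(int)
print("a0 scene",scan("scene","pics/scene0.png",205,40,np.arange(-.1,.1,.01)))
print("a0 side",scan("side","pics/side0.png",205,40,np.arange(-.1,.1,.01)))
for k in"34":
  print(k,"scene .7-.92",scan("scene",f"pics/sc{k}.png",205,40,np.arange(.74,.92,.01)))
  print(k,"side",scan("side",f"pics/si{k}.png",205,40,np.arange(.74,.96,.01)))
for n in("scene","side"):
  for r in(60,85,105,122):
    A=np.arange(.7,.98,.01);print("ptr",n,r,A[0],scan(n,f"pics/{n}0.png",r,-98,A))
# lid left-edge radial position check: scan r along left rod & bar
for n,f in(("scene","sc4"),("side","si4")):
  print("radial",n,[int(scan(n,f"pics/{f}.png",r,40,[.84])[0]) for r in range(185,225,2)])
for n,f in(("scene","scene0"),("side","side0")):
  print("radial0",n,[int(scan(n,f"pics/{f}.png",r,40,[0.])[0]) for r in range(185,225,2)])
```

```text
a0 scene [ 96  93  86  79  75  77  89 107 129 152 173 189 201 203 186 140  86  54
  35  28]
a0 side [180 183 188 191 192 194 195 197 199 203 206 209 212 216 220 223 227 228
 230 229]
3 scene .7-.92 [ 84  84  85  97 114 112 142 184 216 221 129  33  19  18  19  21  19  20
  19]
3 side [153 173 191 199 201 197 199 214 228 236 231 213 181 155 160 176 193 205
 211 213 209 210]
4 scene .7-.92 [ 86  86  86  86  86 101 156 146 112 135 177 212 222 141  38  19  21  19
  19]
4 side [154 173 190 202 211 212 205 186 173 183 209 226 235 235 221 207 201 207
 214 216 216 210]
ptr scene 60 0.7 [165 163 160 151 139 126 108  90  71  53  40  29  20  20  21  22  27  39
  55  71  89 108 126 141 151 162 172 182 192]
ptr scene 85 0.7 [119 118 118 119 122 126 129 130 129 128 129 128 127 126 126 127 126 126
 126 127 127 127 126 127 129 130 129 127 128]
ptr scene 105 0.7 [166 170 172 172 172 172 168 155 130  97  61  36  20  15  21  40  69 109
 153 188 216 223 221 195 159 107  57  31  17]
ptr scene 122 0.7 [103 115 132 147 161 170 171 161 140  99  61  33  19  19  30  57 103 157
 198 220 215 192 135  78  33  20 
[... 297 characters left out ...]
.7 [211 206 198 184 169 155 143 134 126 119 111 101  88  76  64  67  84 103
 127 150 169 184 192 198 202 204 205 205 205]
ptr side 122 0.7 [168 158 146 135 130 131 131 130 128 125 115  99  83  72  59  65  83 110
 141 170 190 200 207 211 211 212 212 211 211]
radial scene [122, 125, 130, 136, 141, 147, 153, 159, 165, 171, 177, 183, 189, 194, 200, 205, 210, 216, 218, 220]
radial side [210, 219, 229, 233, 236, 236, 234, 230, 225, 218, 209, 197, 184, 175, 175, 188, 200, 210, 214, 216]
radial0 scene [32, 45, 36, 29, 42, 77, 143, 192, 202, 193, 173, 144, 112, 87, 74, 77, 90, 98, 99, 99]
radial0 side [143, 145, 154, 174, 195, 209, 220, 229, 230, 223, 206, 191, 188, 197, 205, 209, 211, 211, 211, 212]
```

```bash
cat > wp.py <<'E'
from h import *
H2=np.array([632,152.6,94])
def scanw(I,C,y=-98,A=np.arange(.72,.94,.01),rs=(35,50,60,70,80,90,100,110,120,127)):
    g=I.max(2).astype(np.float32)
    for r in rs:
        P=[wproj(C,H2+BY*y-BX*r*np.cos(a)+np.array([0,0,r*np.sin(a)])) for a in A]
        v=np.array([cv2.getRectSubPix(g,(1,1),p)[0,0] for p in P]).astype(int)
        print(r,"px",np.round(P[11]).astype(int),v)
E
python3 - <<'E'
from wp import *
s,R=st();C=wcam(s,R);I=env.get_image("wrist");cv2.imwrite("pics/w4.png",I)
print("w2");q={"ee_pos":np.array([431.6,195.6,200.1])}
scanw(cv2.imread("pics/w2.png"),(C[0],C[1],C[2]-s["ee_pos"]+q["ee_pos"]))
print("now");scanw(I,C)
E
```

```text
t 15.625 p [497.3 181.8 218.5] yawY -12.2 tz [-0.003  0.001 -1.   ] F [-6.6  0.3  3.3] gap 0.119 gf 39.35150742530823 q [ 0.38  0.13 -0.83  1.72  0.09  1.34 -0.69]
w2
35 px [555 351] [78 43 26 16 13 12 12 14 13 12 11 11 13 15 13 13 12 12 13 13 13 17]
50 px [551 360] [176 169 142  92  43  15  14  15  15  12  12  14  15  13  13  14  14  15
  16  30  65 115]
60 px [547 367] [178 178 177 162 109  47  20  15  15  14  12   9   9  11  11   9  11  13
  44 109 161 176]
70 px [544 373] [153 162 169 168 150  87  26  12  11   8  10  13  12  10  10  12  13  47
 119 166 176 178]
80 px [540 381] [23 23 23 22 23 19 24 23 22 23 23 24 22 22 21 24 22 27 35 44 54 68]
90 px [537 388] [22 23 25 23 22 23 19 24 23 24 24 22 21 23 21 22 21 24 22 20 21 24]
100 px [533 396] [24 24 22 23 19 22 21 23 23 23 20 22 23 23 22 20 22 24 23 24 24 24]
110 px [528 405] [19 19 18 19 20 19 20 22 22 22 21 22 22 22 21 23 24 22 22 20 22 23]
120 px [524 414] [170 149 115  78  44  23  21  17  20  18  17  19  19  21  17  19  18  17
  16  17  20  19]
127 px [521 421] [ 22  20  23  31  61 107 146 131  76  25  21  18  17  19  19  17 
[... 173 characters left out ...]
29 28 27 27 29 35 56 87]
60 px [447 351] [35 36 35 33 33 34 33 33 32 32 33 32 33 33 33 32 32 32 32 34 34 32]
70 px [442 357] [34 34 35 35 34 33 34 33 32 32 34 33 32 33 33 32 32 31 31 31 31 32]
80 px [436 364] [35 33 34 34 35 34 33 32 32 31 31 32 32 32 32 32 32 32 32 30 31 32]
90 px [429 370] [38 39 39 38 38 40 39 39 37 40 37 38 38 38 36 37 37 37 37 36 38 36]
100 px [423 377] [55 53 55 56 55 55 55 55 53 53 54 55 53 54 55 56 58 57 58 58 57 50]
110 px [416 385] [33 35 43 50 53 53 53 53 51 46 45 53 53 54 54 53 55 55 56 56 57 57]
120 px [408 393] [33 32 32 33 31 31 32 32 32 29 32 29 32 32 31 31 41 53 52 52 50 33]
127 px [403 398] [35 31 30 31 31 31 30 30 31 30 31 30 31 30 30 30 31 31 29 31 30 32]
```

Run:
```python
from wp import *
R=Rotation.from_quat([0.104,0.995,0.002,-0.001]).as_matrix();s={"ee_pos":np.array([560.7,293.7,276.6])}
C=wcam(s,R);I=cv2.imread("pics/w1.png");scanw(I,C)
for d in(-55,55):print("bar pred",wproj(C,H2-205*BX+BY*d),"seen (120|252,84)")
for d in(-85,85):print("front lid edge pred",wproj(C,H2-150*BX+BY*d+[0,0,2]),"seen (101|285,147)")
for d in(-85,85):print("back pred",wproj(C,H2+BY*d+[0,0,2]))
```

```text
35 px [ 92 283] [ 52  51  50  50  50  49  49  49  49  48  48  47  48  48  49  51  52  55
  66  77  93 115]
50 px [ 83 278] [111  77  59  46  44  43  43  43  42  43  43  43  43  43  45  50  61  84
 116 149 179 192]
60 px [ 76 275] [183 146 103  63  45  40  39  39  39  39  39  39  39  39  42  54  79 124
 163 190 196 200]
70 px [ 69 271] [203 194 164 116  64  43  35  35  35  34  33  34  35  35  43  68 117 170
 193 202 203 202]
80 px [ 62 267] [ 98 100 100  99  99  98  98  98  98  98  96  93  92  97  98  96  96  97
  99  99  97  97]
90 px [ 54 263] [96 97 99 98 97 96 96 98 98 97 98 97 96 96 97 96 96 96 97 98 98 97]
100 px [ 46 259] [199 199 201 200 184 113  45  30  26  29  28  29  30  41  97 164 185 187
 192 195 198 200]
110 px [ 37 254] [200 197 195 193 189 149  55  22  21  20  21  21  23  51 139 190 192 193
 198 199 200 201]
120 px [ 27 250] [224 193 181 163 203 205  92  20  16  18  16  18  21  65 163 196 196 181
 178 191 197 200]
127 px [ 20 246] [130 118 143 165 186 199 155  78  33  18  15  25  30  38  94 169 177 175
 175 173 184 182]
bar pred (np.float64(120.62507637876746), np.float64(82.90223619135443)) seen (120|252,84)
bar pred (np.float64(245.38451857979203), np.float64(83.46819149192203)) seen (120|252,84)
front lid edge pred (np.float64(96.57013941764899), np.float64(146.74135489912084)) seen (101|285,147)
front lid edge pred (np.float64(281.0172651032322), np.float64(147.3917572381315)) seen (101|285,147)
back pred (np.float64(122.81820890982016), np.float64(293.5975325488184))
back pred (np.float64(285.47433861315864), np.float64(293.7938490209088))
```

The pointer comes out consistently near 0.817 (r-independent in the wrist view), the lid at about 0.837 from the tool's travel; lowering by 0.02 rad.

Request:
{"name": "jog_arm", "arguments": {
  "grip": [-1,-1,-1,-1,-1],
  "linear": [
    [-0.006,0.001,-0.006],
    [-0.012,0.0025,-0.011],
    [-0.012,0.0025,-0.011],
    [-0.012,0.0025,-0.011],
    [-0.012,0.0025,-0.011]
  ],
  "yaw": [0,0,0,0,0]
}}

```text
clock: 16.3
ee_pos: [494.4, 182.4, 215.7]
eef_rot: [0.778, 0.628, -0.001, -0.001]
wrist_force: [-6.9, 0.7, 3.3]
finger_gap: 0.12
grip_force: 39.3
```

Run:
```python
from h import *
s,R=st();d=s["ee_pos"]-[431,195.9,61.5];x=d@BX-32*(R[:,2]@BX);print(d@BX,x,d[2],"angle",np.arccos(1-x/205))
im=env.get_image("scene").astype(np.float32)[:,:,2];A=np.arange(.74,.92,.01)
for y in(45,40):print([int(cv2.getRectSubPix(im,(1,1),proj("scene",HI+BY*y-BX*205*np.cos(a)+np.array([0,0,205*np.sin(a)])))[0,0]) for a in A])
```

```text
t 16.3 p [494.4 182.4 215.7] yawY -12.2 tz [-0.003  0.001 -1.   ] F [-6.9  0.7  3.3] gap 0.12 gf 39.307056069374084 q [ 0.38  0.12 -0.83  1.73  0.09  1.34 -0.69]
64.79042454872527 64.87950123647305 154.17608722170618 angle 0.8182295039991075
[86, 85, 85, 86, 109, 133, 112, 135, 178, 212, 223, 144, 37, 18, 19, 18, 18, 19, 19]
[85, 85, 85, 86, 108, 127, 109, 137, 178, 215, 222, 151, 34, 18, 20, 18, 19, 19, 19]
```

```bash
python3 -c "
from station import env
print(env.close_job())"
```

```text
the job is handed in; nothing more can be done
None
```

The bolt is drawn fully back to its stop, and I handed the job in with the arm holding the lid still by its handle at about 0.818 rad. My camera estimate of the pointer is about 0.817 rad, give or take roughly 0.01. Nothing else was knowingly touched, the run took 16.3 s, and I don't have the judge's verdict.

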